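# Shut the filter panel and lock its two quarter-turn fasteners

## Task

Press the filter unit's hinged access panel down with a fingertip until it is fully shut, then lock it: set a fingertip in the slot of each of its two cam fasteners and turn it clockwise, seen from above, all the way to its stop, so that both slots end parallel to the hinge. Grasp and lift nothing, do not open the panel further, and leave the jar, bottle, rack and other loose things where they stand.

Things in the scene. Friction and masses are not known exactly. Their poses are not given: they have to be found in the camera images.
- unit: white bench-top filter unit, fixed, 300 (x) x 424 (y) x 120 mm high, its flat top 120 mm above the bench; origin at the centre of its underside. Its own +x points from its front (with louvres and display, on the robot's side) to its back, +y to its left, z up
- panel (a joint): hinge of the access panel, rad: 0 = fully shut (flush with the unit's top), growing as it opens; starts at 0.25 to 0.5. The hinge lies along the unit's y at its x = +95 mm, 120 mm above the bench; the front edge rises. Aluminium panel 190 (x) x 292 (y) x 10 mm. Stiff hinge: it stays where it is left; pushing down with about 3 to 6 N near the front edge shuts it on a firm stop
- panel_press (a point): point on the panel's top face, on its middle line between the two fasteners, 145 mm from the hinge and 46 mm from the front edge, in a bare gap 67 mm wide between the fasteners' collars; moves with the panel; axes as the unit's when shut
- fastener_left (a joint): turn of the left (+y) cam fastener, rad: starts open at 0 to 0.35, grows clockwise seen from above to a stop at 1.571 = locked. At 0 its slot runs front to back (the unit's x), at 1.571 parallel to the hinge. Friction about 0.1 N m; stays where left. A cam tongue below swings under a ledge in the unit, so shut the panel first: turned early it blocks the panel
- fastener_right (a joint): turn of the right (-y) cam fastener; otherwise the same as the left one
- fastener_left_centre (a point): on the left fastener's axis, level with its top, 18 mm above the panel's face, 120 mm from the hinge, 85 mm left of the middle line. Black disc 88 mm across with a straight slot right across its centre: 34 mm wide, 88 mm long, 15 mm deep, open upward. A fixed grey collar (inside 92, outside 103 mm, as high as the disc) surrounds it. Site x lies along the slot, z along the axis
- fastener_right_centre (a point): the same point of the right fastener, 85 mm right of the panel's middle line; same shape and size
- jar: bystander: small clear screw jar, 42 mm diameter, 50 mm tall, standing on the unit's top left of the panel; origin at the centre of its underside
- dish: bystander: shut glass culture dish, 52 mm diameter, 14 mm thick, on the unit's top right of the panel; origin at the centre of its underside
- reagent: bystander: amber reagent bottle, 72 mm diameter, 170 mm tall, on the bench; origin at the centre of its underside
- beaker: bystander: glass beaker, 72 mm diameter, 95 mm tall, on the bench; origin at the centre of its underside
- tube_rack: bystander: white rack full of capped tubes, 70 x 160 x 98 mm, on the bench; origin at the centre of its underside
- tip_box: bystander: blue box, 120 x 85 x 60 mm, on the bench; origin at the centre of its underside
- screwdriver: bystander: screwdriver lying on the bench to the left of the unit, not needed; origin under its middle

How it is judged:
On the way, in this order (a step that is already met when the one before it is completed fails the run):
1. the panel is pressed shut, the fasteners not yet locked (value of joint panel below 0.03 rad and value of joint each of fastener_left, fastener_right below 1.2 rad), for 0.2 s.
2. with the panel shut, both fasteners are turned to their stops (value of joint panel below 0.03 rad and value of joint each of fastener_left, fastener_right above 1.4 rad), for 0.2 s.
At the end, for the whole second after the job is handed in: the panel is shut (hinge within 0.03 rad of its stop) and both fasteners are turned to their locked stops (at least 1.40 of 1.571 rad) and at rest (all of step 2 and velocity of joint each of fastener_left, fastener_right below 0.05 rad/s); the robot touches nothing.
It fails at once if the panel is lifted or opened further (beyond 0.6 rad) (value of joint panel above 0.6 rad).
It fails at once if a bystander is lifted, carried or knocked more than 30 mm from its place (distance of any of jar, dish, reagent, beaker, tube_rack, tip_box, screwdriver from where it was at the start of the episode above 0.03 m).
It also fails if it takes over 72 s, if anything falls off the work surface, if the arm or the gripper's body presses on something with over 40 N, if the wrist force passes 120 N, or if a joint passes its speed limit or range.

## Robot

A 7-joint arm with a two-finger parallel gripper is mounted at the origin on the work surface. World frame = base frame: x ahead of the robot, y to its left, z up, the work surface at z = 0. Lengths are in m, angles in rad, forces in N, time in s.
With the tool pointing down it reaches from about 0.4 to 0.85 m from the base axis. Payload 4.4 kg.
Tool frame: the origin (TCP) lies midway between the tips of the shut fingers; the grasp point (between the pads) lies 19 mm behind it; z points along the fingers, y is the direction in which the jaws open and shut (so a half turn about z gives the same grasp; the last joint's range is limited). The gripper opens to 94 mm and grips with 3 to 60 N. Pads are 16 mm wide; open, the fingers measure 119 mm over their backs; the gripper's body (75 mm by 177 mm) begins 78 mm behind the grasp point.
Start: joints at [1.128, 0.628, 0.038, 1.517, -0.027, 0.996, -0.02], TCP at [0.239, -0.604, 0.205] pointing down, gripper open.
Joint ranges: [-3.06, 3.06], [-0.37, 2.12], [-1.25, 1.32], [0.18, 2.47], [-1.1, 4.24], [0.23, 1.98], [-2.94, 2.94]. Speed limits (rad/s): [2.57, 2.57, 3.14, 3.14, 3.14, 3.14, 3.14].

## Interface

Orientations are given as a rotation vector (axis times angle).
In Python, from bench import * gives the robot as it stands.
- The arm moves only by the shell command python3 -m inch 'ROWS' [FORCE]. ROWS is JSON, one flat list of numbers, 7 for each row, row after row: the shift along the world's x, y, z in m, then the turn, a rotation vector about the world's x, y, z in rad, then the finger opening in m, from 0 to 0.094. In form: [tx, ty, tz, rx, ry, rz, claw, tx, ty, tz, rx, ry, rz, claw, ...]. A call has 1 to 20 rows; each row is the pose to reach, as a shift and turn from the pose commanded when the call began; what a row does not reach only later rows make up. A row lasts 1/8 s, in which the tool goes at most 62.5 mm and 10.7 degrees, less where a joint would pass 70% of its speed; a pose out of reach is approached as far as the arm can. A call with a gripper value outside its range is refused whole. The fingers move at their own pace and stop on an object; FORCE is the grip in N (left out, the last holds). Time passes only in rows, so rows that repeat a pose let the fingers close. It gives the time, the measured TCP pose, the force and the opening at its end, in the units of the state.
- observe(): the state, without advancing time (a new reading comes with each control period).
- capture(name): name is "side" or "top" or "wrist"; returns the picture (480x640x3 uint8, red, green, blue); there is no depth.
- get_calibration(name): a dict with "fx", "fy", "cx", "cy" (pixels), "rvec" (rotation vector, rad) and "tvec" (3), from world to camera coordinates, as OpenCV has them; the wrist camera has in their place "tool_from_camera" (4x4, takes a point from camera to tool coordinates, whose origin is the TCP and whose axes are the flange's). Camera axes: x right, y down, z forward; pixel columns grow to the right and rows downward; lengths in m; the calibration is good to about 2 mm. A picture is of the moment at which its call begins: read the wrist's pose just before it. get_calibration takes no time and is no camera call.
- finish_job(): hands the job in, once; it reports no verdict.
The state is a dict: "time": time; "joint_pos": joint angles; "qd": joint speeds; "effort": joint torques, N m; "position": TCP position; "orientation": TCP orientation; "wrist_force": force on the tool from outside, world axes, zero at the start; "wrist_torque": the same for the moment, N m; "gripper_width": finger opening in m.
Only numpy, scipy, OpenCV 4.12 (cv2) and the standard library are available. Lean on these libraries where they do the work, as an engineer would, in place of code of your own. Each camera call takes 0.05 s, during which the arm holds its last target.

## Working session

There is one attempt and no reset: what is moved stays moved. The work goes in short steps, Python scripts to look and compute and a shell command to move; the robot and the scene stay as the last step left them, time stands still between calls to the robot, and variables do not carry over. Pictures are saved under pics/ and viewed, and the job is handed in when it is done.

```bash
ls; mkdir -p pics
python3 - <<'E'
from bench import *
import cv2
s=observe();print(s)
for n in ["side","top","wrist"]:
    im=capture(n);cv2.imwrite(f"pics/{n}0.png",im[:,:,::-1]);print(n,get_calibration(n))
E
```

```text
pics
{'time': 0.0, 'joint_pos': array([ 1.12822881,  0.62933442,  0.03844793,  1.51830938, -0.02696058,
        0.99629815, -0.01998694]), 'qd': array([ 4.51808307e-04, -5.96836335e-04, -2.78931078e-04,  1.10551262e-03,
       -5.83357857e-04, -4.78224509e-04,  2.14962185e-05]), 'effort': array([ 2.14517117e-04, -5.49733078e+01,  1.14331350e+00, -1.86634952e+01,
       -5.23568387e-02,  2.36220559e-02,  1.33571493e-04]), 'position': array([ 0.23892393, -0.60380948,  0.20458058]), 'orientation': array([-3.08424774e+00, -5.88043924e-01,  6.28946083e-04]), 'wrist_force': array([ 0.11670971,  0.29010389, -0.28915571]), 'wrist_torque': array([-0.02344531, -0.00098014, -0.01206625]), 'gripper_width': 0.09391524663112137}
side {'fx': 479.8291897039636, 'fy': 479.8291897039636, 'cx': 318.8115188917462, 'cy': 240.51396631599266, 'rvec': array([ 0.93143896, -2.58064872,  0.97687353]), 'tvec': array([0.41512589, 0.30491445, 1.11001954])}
top {'fx': 524.6987819107914, 'fy': 524.6987819107914, 'cx': 316.29364203808996, 'cy': 237.2497496229743, 'rvec': array([ 2.13914705, -2.1657353 ,  0.14455155]), 'tvec': array([0.03251264, 0.52768219, 1.30389508])}
wrist {'fx': 397.36789667137765, 'fy': 397.36789667137765, 'cx': 320.7510365656222, 'cy': 239.3466333847826, 'tool_from_camera': array([[-9.39364949e-04, -9.68699633e-01, -2.48234040e-01,
         7.05548727e-02],
       [ 9.99999437e-01, -7.87642597e-04, -7.10520304e-04,
        -2.20162703e-04],
       [ 4.92761054e-04, -2.48234568e-01,  9.68699828e-01,
        -1.78053347e-01],
       [ 0.00000000e+00,  0.00000000e+00,  0.00000000e+00,
         1.00000000e+00]])}
```

View pics/side0.png

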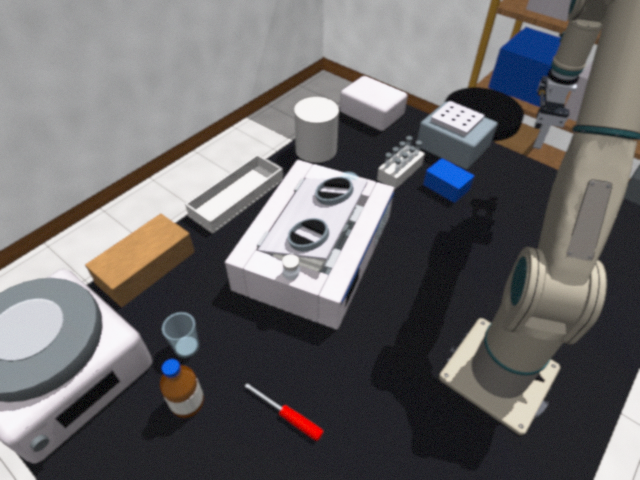

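View pics/top0.png

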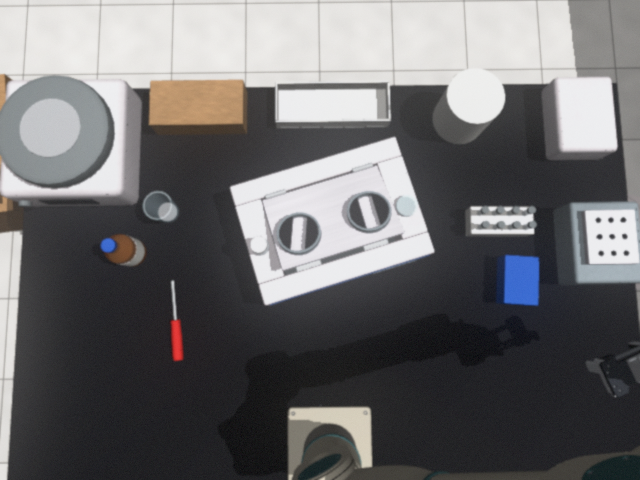

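View pics/wrist0.png

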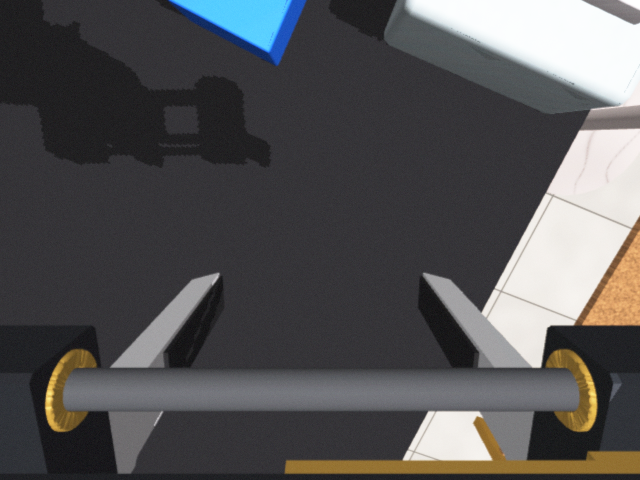

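The top view shows the unit's top with corners near (231,186), (397,139), (434,252) and (266,303). The discs are near (298,233) on the left and (367,212) on the right. I'll enlarge both views.

Run:
```python
import cv2
a=cv2.imread('pics/top0.png')[125:315,215:450];cv2.imwrite('pics/topc.png',cv2.resize(a,None,fx=3.4,fy=3.15,interpolation=cv2.INTER_CUBIC))
a=cv2.imread('pics/side0.png')[150:330,215:405];cv2.imwrite('pics/sidec.png',cv2.resize(a,None,fx=3.3,fy=3.3,interpolation=cv2.INTER_CUBIC))
```

```text
(no output)
```

View pics/topc.png

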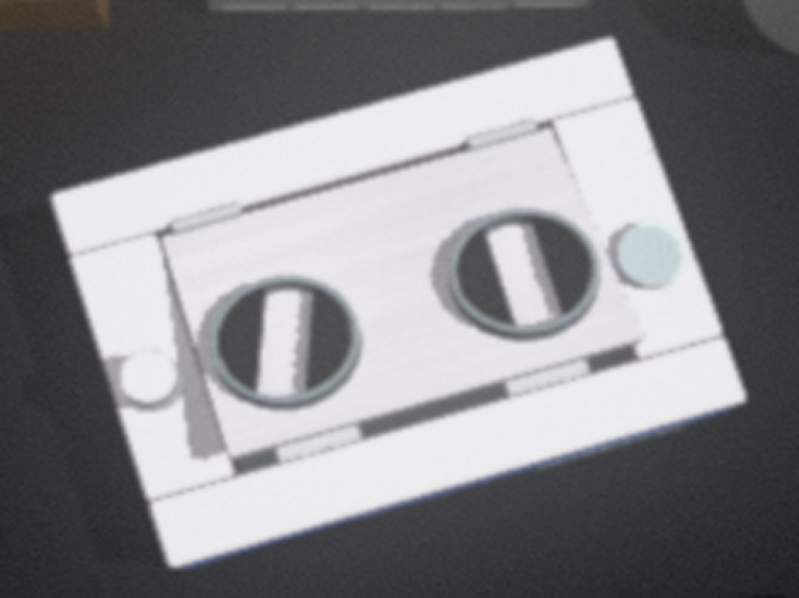

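View pics/sidec.png

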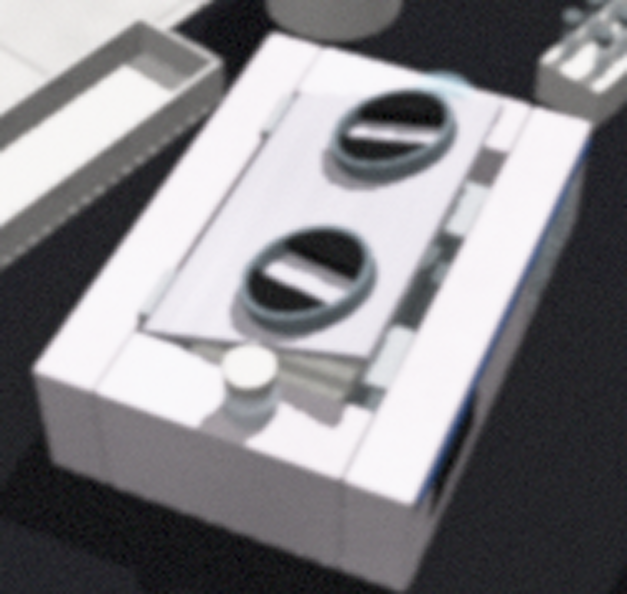

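```bash
cat > fit.py <<'E'
from bench import *
import numpy as np,cv2
from scipy.optimize import least_squares
def proj(n,P):
    c=get_calibration(n);K=np.array([[c['fx'],0,c['cx']],[0,c['fy'],c['cy']],[0,0,1]])
    return cv2.projectPoints(np.array(P,float).reshape(-1,3),c['rvec'],c['tvec'],K,None)[0][:,0]
T=lambda L:np.array([(215+u/3.4,125+v/3.15) for u,v in L])
S=lambda L:np.array([(215+u/3.3,150+v/3.3) for u,v in L])
C=[(.15,.212,.12),(.15,-.212,.12),(-.15,-.212,.12),(-.15,.212,.12)]
def w(p,P):
    P=np.atleast_2d(P);c,s=np.cos(p[2]),np.sin(p[2])
    return np.c_[p[0]+c*P[:,0]-s*P[:,1],p[1]+s*P[:,0]+c*P[:,1],P[:,2]]
def panel(th,d,y,h): # d from hinge, h above panel face
    return (.095-d*np.cos(th)-h*np.sin(th)*-0 + h*np.sin(th), y, .12+d*np.sin(th)+h*np.cos(th))
E
python3 - <<'E'
from fit import *
tc=T([(52,195),(614,38),(745,400),(175,568)]);sc=S([(37,372),(275,33),(592,120),(415,507)])
tk=T([(288,342),(526,272)]);sk=S([(310,273),(395,130)])
def r(p):
    W=w(p,C); D=w(p,[panel(p[3],.12,.085,.018),panel(p[3],.12,-.085,.018)])
    return np.r_[(proj('top',W)-tc).ravel(),(proj('side',W)-sc).ravel(),(proj('top',D)-tk).ravel(),(proj('side',D)-sk).ravel()]
f=least_squares(r,[.5,0,.2,.35],loss='soft_l1');p=f.x
print(p.round(4));print(f.fun.reshape(-1,2).round(1))
# each view alone
# height triangulated of corners
def tri(a,b):
    Ps=[]
    for n in('top','side'):
        c=get_calibration(n);K=np.array([[c['fx'],0,c['cx']],[0,c['fy'],c['cy']],[0,0,1]])
        Ps.append(K@np.c_[cv2.Rodrigues(c['rvec'])[0],c['tvec']])
    X=cv2.triangulatePoints(*Ps,a.T,b.T);return (X[:3]/X[3]).T
print(tri(np.r_[tc,tk],np.r_[sc,sk]).round(4))
print('discs model',w(p,[panel(p[3],.12,.085,.018),panel(p[3],.12,-.085,.018)]).round(4))
# slot angle: slot end points on the floor (15mm below top)
for name,y,ends in (('L',.085,[(287,292),(271,392)]),('R',-.085,[(505,228),(533,325)])):
    e=T(ends)
    def rr(q):
        out=[]
        for s,pt in zip((1,-1),e):
            a=q[0];  # cw from above: slot dir = (cos a, -sin a)
            d=.12-s*.044*np.cos(a)
            out.append(proj('top',w(p,panel(p[3],d,y-s*.044*np.sin(a),.009)))[0]-pt)
        v=out[0]-out[1];return v
    g=least_squares(rr,[.2]);print(name,g.x,g.fun)
E
```

```text
[ 0.5584 -0.012   0.2928  0.2591]
[[-0.6  0.5]
 [ 0.1 -0.4]
 [ 1.9  0.7]
 [-1.1  1.4]
 [-1.1 -1.1]
 [-1.  -1. ]
 [ 0.2 -0.2]
 [-0.2 -1.5]
 [-0.2  0.4]
 [ 0.   0.8]
 [-0.1 -0.1]
 [-0.3 -0.5]]
[[ 0.6424  0.2329  0.1137]
 [ 0.7622 -0.1726  0.1165]
 [ 0.4763 -0.254   0.1222]
 [ 0.3559  0.1455  0.1097]
 [ 0.519   0.064   0.1669]
 [ 0.5686 -0.0989  0.1652]]
discs model [[ 0.5182  0.0647  0.1681]
 [ 0.5673 -0.0981  0.1681]]
L [0.41602417] [ 0.2835465  -3.37594807]
R [0.09861575] [-0.5944845  -2.77264406]
```

```bash
python3 -m inch '[0,0,0.06,0,0,0,0, 0,0,0.12,0,0,0,0, 0.02,0.04,0.125,0,0,0.1,0, 0.045,0.09,0.125,0,0,0.2,0, 0.07,0.14,0.125,0,0,0.3,0, 0.095,0.19,0.125,0,0,0.4,0, 0.12,0.24,0.125,0,0,0.5,0, 0.145,0.29,0.125,0,0,0.6,0, 0.17,0.34,0.125,0,0,0.7,0, 0.195,0.39,0.125,0,0,0.8,0, 0.22,0.44,0.125,0,0,0.9,0, 0.24,0.48,0.125,0,0,1.0,0, 0.26,0.52,0.125,0,0,1.1,0, 0.28,0.56,0.125,0,0,1.19,0, 0.28,0.56,0.125,0,0,1.19,0, 0.28,0.56,0.125,0,0,1.19,0]' 20
python3 - <<'E'
from bench import *
import cv2
s=observe();print(s)
im=capture('wrist');cv2.imwrite('pics/w1.png',im[:,:,::-1])
import json;json.dump([list(s['position']),list(s['orientation'])],open('w1.json','w'))
E
```

```text
time: 2.15
position: [0.5187, -0.0452, 0.3301]
orientation: [-2.227, -2.216, 0.002]
wrist_force: [0.2, -0.4, -0.4]
gripper_width: 0.0002
{'time': 2.15, 'joint_pos': array([ 0.33578505,  0.33884616, -0.42104295,  1.68270835,  0.14992923,
        1.1529845 , -0.13026441]), 'qd': array([ 0.0187282 , -0.00602356,  0.01539604,  0.00427519, -0.00070827,
        0.0003527 , -0.0011766 ]), 'effort': array([-1.07708383e+00, -3.91128302e+01, -3.37481953e+00, -2.02680641e+01,
       -1.59803219e-01, -3.01995187e-02, -3.94793642e-04]), 'position': array([ 0.51871712, -0.04523173,  0.33012719]), 'orientation': array([-2.22688534e+00, -2.21567413e+00,  1.98911823e-03]), 'wrist_force': array([ 0.20317161, -0.36393284, -0.39975569]), 'wrist_torque': array([-0.0497663 , -0.05962617, -0.01851006]), 'gripper_width': 0.00016676702141178365}
```

View pics/w1.png

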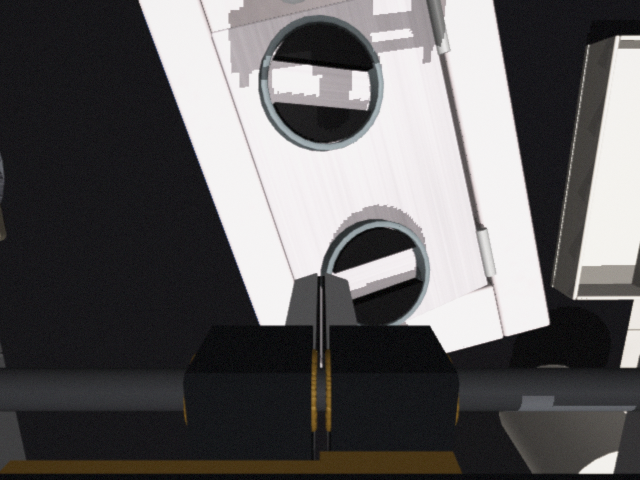

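Wrist view: left collar centred at about (321,83), right collar at about (377,273), back-right unit corner at (549,324). I'll refine the fit with these.

```bash
cat >> fit.py <<'E'
import json
from scipy.spatial.transform import Rotation as R
def wproj(pose,P):
    c=get_calibration('wrist');M=np.eye(4);M[:3,:3]=R.from_rotvec(pose[1]).as_matrix();M[:3,3]=pose[0]
    A=np.linalg.inv(M@c['tool_from_camera']);Q=np.atleast_2d(P)@A[:3,:3].T+A[:3,3]
    return np.c_[c['fx']*Q[:,0]/Q[:,2]+c['cx'],c['fy']*Q[:,1]/Q[:,2]+c['cy']]
E
python3 - <<'E'
from fit import *
pose=json.load(open('w1.json'))
tc=T([(52,195),(614,38),(745,400),(175,568)]);sc=S([(37,372),(275,33),(592,120),(415,507)])
tk=T([(288,342),(526,272)]);sk=S([(310,273),(395,130)]);wk=np.array([(321.5,83),(377,273),(549,324)])
def r(p,ws=(1,1,1)):
    W=w(p,C); D=w(p,[panel(p[3],.12,.085,.018),panel(p[3],.12,-.085,.018)])
    return np.r_[ws[0]*np.r_[(proj('top',W)-tc).ravel(),(proj('top',D)-tk).ravel()],ws[1]*np.r_[(proj('side',W)-sc).ravel(),(proj('side',D)-sk).ravel()],ws[2]*(wproj(pose,np.r_[D,W[1:2]])-wk).ravel()]
for ws in((1,1,.5),(0,0,1),(1,0,0),(0,1,0)):
    f=least_squares(r,[.5,0,.2,.35],args=(ws,),loss='soft_l1');print(ws,f.x.round(4),w(f.x,[panel(f.x[3],.145,0,0),panel(0,.145,0,0),panel(0,.12,.085,.018),panel(0,.12,-.085,.018)]).round(4).tolist())
    if ws==(1,1,.5):p=f.x;print(f.fun.reshape(-1,2)[-3:].round(1))
im=cv2.imread('pics/w1.png')
for y,a in((.085,.38),(-.085,.05)):
    for aa in (a,):
        for off in(-.017,.017):
            q=[panel(p[3],.12-(s*np.cos(aa)-off*np.sin(aa)),y-s*np.sin(aa)-off*np.cos(aa),.018) for s in(-.044,.044)]
            e=wproj(pose,w(p,q));cv2.line(im,*[tuple(int(round(v)) for v in x) for x in e],(0,0,255),1)
cv2.imwrite('pics/w1o.png',cv2.resize(im[0:340,220:480],None,fx=1.75,fy=1.75))
E
```

```text
(1, 1, 0.5) [ 0.5577 -0.0105  0.2923  0.2719] [[0.5149, -0.0233, 0.1589], [0.5098, -0.0249, 0.12], [0.5092, 0.0637, 0.138], [0.5582, -0.0991, 0.138]]
[[-0.2  1.5]
 [-0.2  2.4]
 [ 1.2  1.2]]
(0, 0, 1) [ 0.5578 -0.0074  0.2885  0.2688] [[0.5148, -0.0201, 0.1585], [0.5098, -0.0216, 0.12], [0.5096, 0.067, 0.138], [0.558, -0.096, 0.138]]
(1, 0, 0) [ 0.56   -0.0123  0.2923  0.257 ] [[0.5166, -0.0253, 0.1569], [0.5121, -0.0267, 0.12], [0.5115, 0.0619, 0.138], [0.5605, -0.1009, 0.138]]
(0, 1, 0) [ 0.5553 -0.0103  0.2925  0.2767] [[0.5128, -0.0231, 0.1596], [0.5075, -0.0247, 0.12], [0.5069, 0.0639, 0.138], [0.5559, -0.0989, 0.138]]
```

View pics/w1o.png

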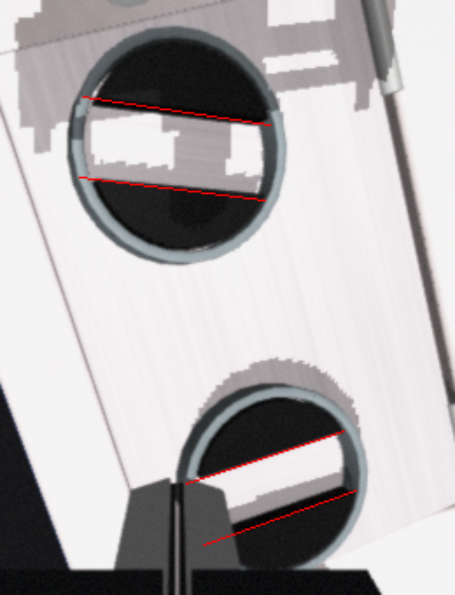

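The views agree to about 3 mm: panel about 0.27 rad, left slot about 0.35, right about 0.03. Pressing at (0.511, -0.0235).

```bash
python3 -m inch '[-0.008,0.022,-0.05,0,0,0,0, -0.008,0.022,-0.10,0,0,0,0, -0.008,0.022,-0.145,0,0,0,0, -0.008,0.022,-0.16,0,0,0,0, -0.008,0.022,-0.166,0,0,0,0, -0.008,0.022,-0.172,0,0,0,0, -0.008,0.022,-0.178,0,0,0,0, -0.008,0.022,-0.184,0,0,0,0, -0.008,0.022,-0.19,0,0,0,0, -0.008,0.022,-0.196,0,0,0,0, -0.008,0.022,-0.200,0,0,0,0, -0.008,0.022,-0.203,0,0,0,0]'
python3 -m inch '[0,0,-0.002,0,0,0,0, 0,0,-0.004,0,0,0,0, 0,0,-0.004,0,0,0,0]'
```

```text
time: 3.7
position: [0.511, -0.0223, 0.1271]
orientation: [-2.226, -2.217, 0.0]
wrist_force: [-0.4, -0.3, 1.8]
gripper_width: 0.0007
time: 4.08
position: [0.5117, -0.0221, 0.1234]
orientation: [2.226, 2.217, 0.002]
wrist_force: [0.0, -0.2, 0.1]
gripper_width: 0.0005
```

```bash
python3 -m inch '[0,0,-0.001,0,0,0,0, 0,0,-0.002,0,0,0,0, 0,0,-0.003,0,0,0,0, 0,0,-0.003,0,0,0,0]';python3 -m inch '[0,0,-0.001,0,0,0,0, 0,0,-0.002,0,0,0,0,  0,0,-0.002,0,0,0,0]'
```

```text
time: 4.58
position: [0.5117, -0.0221, 0.1205]
orientation: [2.225, 2.217, 0.002]
wrist_force: [0.1, 1.2, 1.3]
gripper_width: 0.0004
time: 4.95
position: [0.5117, -0.0222, 0.1201]
orientation: [2.225, 2.216, 0.001]
wrist_force: [-2.2, 0.3, 16.8]
gripper_width: 0.0003
```

Run:
```python
from bench import *
import cv2
a=capture('side')[:,:,::-1];cv2.imwrite('pics/s2.png',cv2.resize(a[150:330,215:405],None,fx=3.3,fy=3.3,interpolation=cv2.INTER_CUBIC));print(observe()['wrist_force'])
```

```text
[-2.76851424  0.60222548 16.87794977]
```

View pics/s2.png

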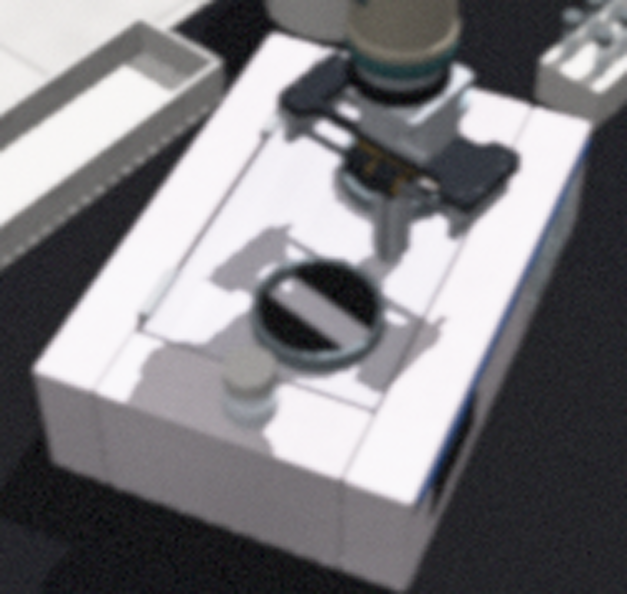

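The panel now sits flush, with the tip at z = 0.120 against 17 N from the stop. Next I'll lift and measure the discs again.

```bash
python3 -m inch '[0,0,0.03,0,0,0,0.02, -0.02,-0.02,0.08,0,0,0,0.04, -0.04,-0.04,0.14,0,0,0,0.04, -0.05,-0.06,0.19,0,0,0,0.04, -0.05,-0.06,0.19,0,0,0,0.04, -0.05,-0.06,0.19,0,0,0,0.04]'
python3 - <<'E'
from fit import *
s=observe();print(s['wrist_force'],s['joint_pos'])
im=capture('wrist')[:,:,::-1];cv2.imwrite('pics/w3.png',im)
json.dump([list(s['position']),list(s['orientation'])],open('w3.json','w'))
a=capture('top')[:,:,::-1][125:315,215:450];cv2.imwrite('pics/top3.png',cv2.resize(a,None,fx=3.4,fy=3.15,interpolation=cv2.INTER_CUBIC))
E
```

```text
time: 5.75
position: [0.4605, -0.0824, 0.3078]
orientation: [-2.226, -2.216, 0.001]
wrist_force: [-0.7, 0.8, -0.5]
gripper_width: 0.04
[-0.74144107  0.76981886 -0.54035424] [ 0.46243879  0.27279301 -0.44496641  1.84543665  0.13375377  1.05389882
 -0.03898861]
```

View pics/w3.png

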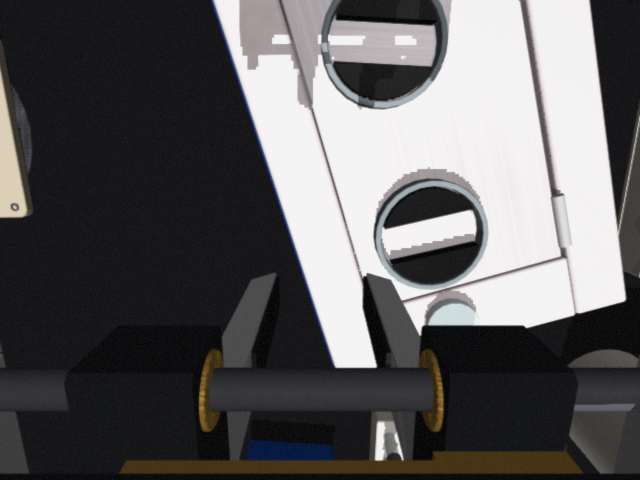

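Wrist view: right collar at (431.5,235) and left collar at about (385,42), with the panel flush.

```bash
cat >> fit.py <<'E'
def ray(pose,uv,z):
    c=get_calibration('wrist');M=np.eye(4);M[:3,:3]=R.from_rotvec(pose[1]).as_matrix();M[:3,3]=pose[0];M=M@c['tool_from_camera']
    d=M[:3,:3]@[(uv[0]-c['cx'])/c['fx'],(uv[1]-c['cy'])/c['fy'],1];return M[:3,3]+d*(z-M[2,3])/d[2]
E
python3 - <<'E'
from fit import *
po=json.load(open('w3.json'))
for uv in((431.5,235),(385,42.5)):print(ray(po,uv,.138).round(4))
# slot floor edges (z .123), top rims
for A,B in(((385,236),(474,211)),((388,256),(474,231)),((331,40),(437,45)),((335,62),(433,67)),((340,19),(437,23))):
    d=ray(po,B,.123)-ray(po,A,.123);print(np.arctan2(d[1],d[0]).round(3), .291-np.arctan2(d[1],d[0]).round(3))
E
```

```text
[ 0.5585 -0.0962  0.138 ]
[0.5111 0.0629 0.138 ]
0.28 0.010999999999999954
0.293 -0.0020000000000000018
-0.049 0.33999999999999997
-0.053 0.344
-0.043 0.33399999999999996
```

View pics/top3.png

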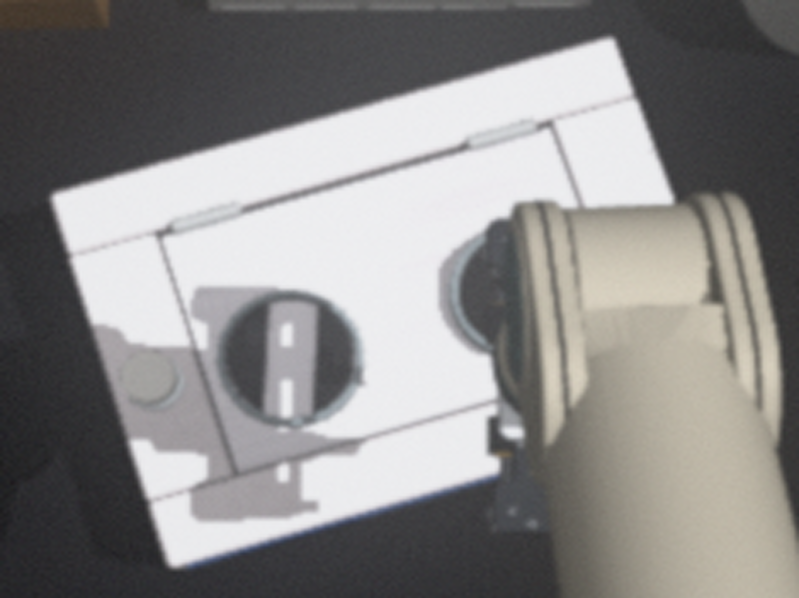

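Centres: left (0.510, 0.0635), right (0.558, -0.0975). Slot yaws are -0.05 and 0.29. Left goes first: insert two slightly opened fingertips along the slot.

```bash
python3 -m inch '[0.017,0.05,0,0,0,-0.045,0.04, 0.034,0.1,0,0,0,-0.045,0.04, 0.049,0.146,0,0,0,-0.045,0.04, 0.049,0.146,-0.05,0,0,-0.045,0.04, 0.049,0.146,-0.1,0,0,-0.045,0.04, 0.049,0.146,-0.145,0,0,-0.045,0.04, 0.049,0.146,-0.16,0,0,-0.045,0.04, 0.049,0.146,-0.17,0,0,-0.045,0.04, 0.049,0.146,-0.178,0,0,-0.045,0.04, 0.049,0.146,-0.178,0,0,-0.045,0.04]'
python3 - <<'E'
from bench import *
import cv2
cv2.imwrite('pics/w4.png',capture('wrist')[:,:,::-1]);s=observe();print(s['wrist_force'],s['wrist_torque'],s['joint_pos'])
E
```

```text
time: 7.1
position: [0.5106, 0.0637, 0.1309]
orientation: [2.275, 2.166, 0.001]
wrist_force: [-0.7, 0.1, 0.7]
gripper_width: 0.0402
[-0.5496581  -0.15698661  0.31992303] [-0.06164877 -0.00886941 -0.02625364] [ 0.0914565   0.56645519 -0.3971894   1.96170844  0.33835439  0.67633759
 -0.5654679 ]
```

View pics/w4.png

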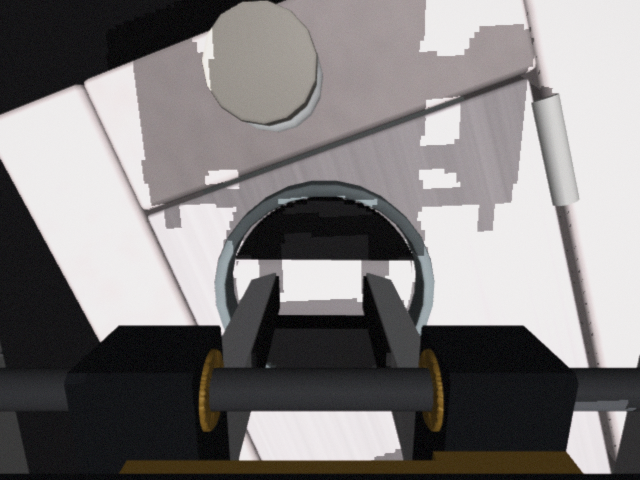

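Both fingertips are in the slot, and the jar lies below the gripper body. Now turning clockwise.

```bash
python3 -m inch '[0,0,-0.002,0,0,-0.12,0.04, 0,0,-0.003,0,0,-0.24,0.04, 0,0,-0.003,0,0,-0.36,0.04, 0,0,-0.003,0,0,-0.48,0.04, 0,0,-0.003,0,0,-0.6,0.04]'; python3 -m inch '[0,0,0,0,0,-0.12,0.04, 0,0,0,0,0,-0.24,0.04, 0,0,0,0,0,-0.36,0.04, 0,0,0,0,0,-0.48,0.04, 0,0,0,0,0,-0.6,0.04, 0,0,0,0,0,-0.7,0.04,0,0,0,0,0,-0.7,0.04]'
python3 - <<'E'
from bench import *
import cv2
cv2.imwrite('pics/w5.png',capture('wrist')[:,:,::-1]);s=observe();print(s['wrist_force'],s['wrist_torque'],s['joint_pos'])
E
```

```text
time: 7.78
position: [0.5118, 0.0648, 0.1287]
orientation: [2.816, 1.393, 0.007]
wrist_force: [0.7, 2.3, -1.6]
gripper_width: 0.0395
time: 8.65
position: [0.5118, 0.0648, 0.1286]
orientation: [-3.121, -0.35, -0.006]
wrist_force: [1.5, 2.5, 0.7]
gripper_width: 0.0399
[2.62345127 3.30808905 1.18289715] [ 0.60544695 -0.49319469  0.00790253] [-0.16587431  0.54540501 -0.02019372  1.97076351  0.01659253  0.62163028
 -1.54292256]
```

View pics/w5.png

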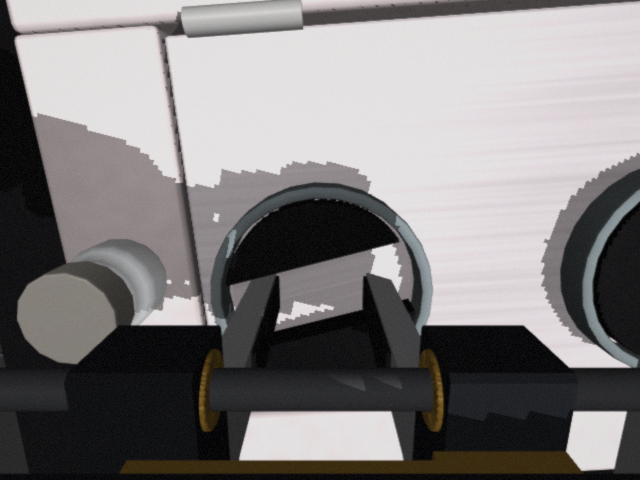

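The slot follows about 0.26 rad behind the tool. Continuing to the stop.

```bash
python3 -m inch '[0,0,0,0,0,-0.1,0.04, 0,0,0,0,0,-0.17,0.04, 0,0,0,0,0,-0.2,0.04, 0,0,0,0,0,-0.2,0.04]'; python3 -m inch '[0,0,0,0,0,-0.04,0.04, 0,0,0,0,0,-0.04,0.04]'
python3 - <<'E'
from bench import *
s=observe();print(s['wrist_force'],s['wrist_torque'],s['orientation'])
E
```

```text
time: 9.2
position: [0.5119, 0.0646, 0.1283]
orientation: [-3.14, -0.037, -0.006]
wrist_force: [4.2, 4.0, 2.9]
gripper_width: 0.0398
time: 9.45
position: [0.5121, 0.0646, 0.1283]
orientation: [-3.141, 0.022, -0.006]
wrist_force: [3.9, 3.4, 3.3]
gripper_width: 0.0399
[3.92542784 3.36239279 3.30287556] [ 0.82126976 -0.91520817  0.68824177] [-3.14058493  0.02162224 -0.00645142]
```

```bash
python3 -m inch '[0,0,0,0,0,-0.03,0.04, 0,0,0,0,0,-0.03,0.04]'
python3 - <<'E'
from bench import *
import cv2
s=observe();print(s['wrist_force'],s['wrist_torque'],s['orientation'])
cv2.imwrite('pics/w6.png',capture('wrist')[:,:,::-1])
E
```

```text
time: 9.7
position: [0.5122, 0.0646, 0.1283]
orientation: [-3.14, 0.064, -0.007]
wrist_force: [4.2, 3.1, 3.3]
gripper_width: 0.0399
[4.16194525 3.05113241 3.26876488] [ 0.75382586 -0.90448335  1.40138798] [-3.14048786  0.06354373 -0.0066551 ]
```

View pics/w6.png

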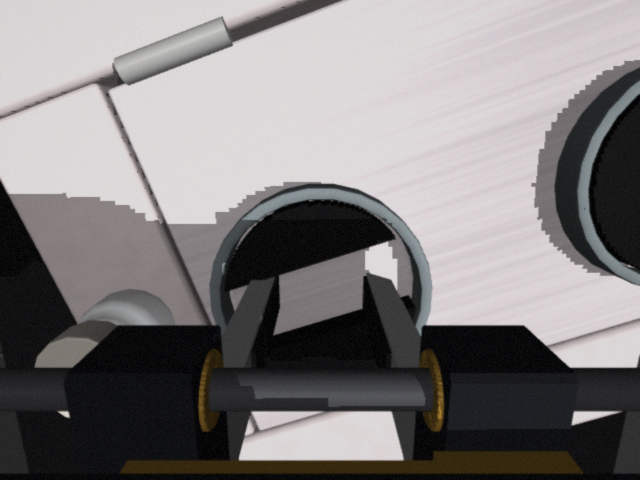

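The torque rises to 1.4 N m with hardly any motion, so it is at the stop, and the slot looks parallel to the hinge line. I'll relax, lift and turn back towards the right slot.

```bash
python3 -m inch '[0,0,0,0,0,0.1,0.04, 0,0,0,0,0,0.22,0.04, 0,0,0,0,0,0.27,0.04, 0,0,0.03,0,0,0.27,0.04, 0,0,0.09,0,0,0.27,0.04, 0,-0.02,0.13,0,0,0.27,0.04, 0,-0.02,0.13,0,0,0.27,0.04]'
python3 - <<'E'
from fit import *
s=observe();print(s['wrist_force'],s['wrist_torque'],s['joint_pos'])
json.dump([list(s['position']),list(s['orientation'])],open('w7.json','w'))
cv2.imwrite('pics/w7.png',capture('wrist')[:,:,::-1])
E
```

```text
time: 10.62
position: [0.5114, 0.0414, 0.2602]
orientation: [3.122, 0.342, 0.008]
wrist_force: [-0.7, -0.4, -0.1]
gripper_width: 0.0402
[-0.66707144 -0.42760876 -0.13782975] [ 0.03256621  0.03674903 -0.01124827] [-0.12660011  0.36553957 -0.01365394  1.82640849  0.00788294  0.94494982
 -1.49642204]
```

View pics/w7.png

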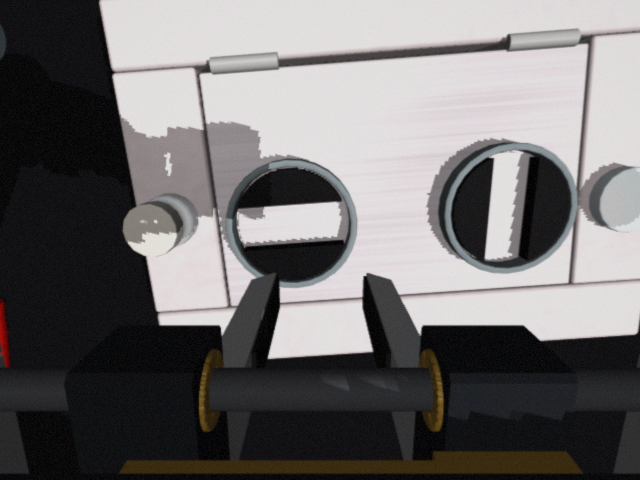

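Left slot's edges run parallel to the hinge, and the jar is in place. I'll check the right centre at (509,207) and the left at (292,224).

Run:
```python
from fit import *
po=json.load(open('w7.json'))
for uv in((509,207),(292,224)):print(ray(po,uv,.138).round(4))
for A,B in(((491,157),(486,260)),((245,207),(340,201)),((203,72),(586,44))):
    d=ray(po,B,.125)-ray(po,A,.125);print(np.arctan2(d[1],d[0]).round(3))
```

```text
[ 0.5616 -0.095   0.138 ]
[0.5129 0.0644 0.138 ]
-2.869
-1.29
-1.285
```

```bash
python3 -m inch '[0.005,-0.014,0,0,0,0.16,0.04, 0.01,-0.028,0,0,0,0.32,0.04, 0.015,-0.042,0,0,0,0.48,0.04, 0.02,-0.056,0,0,0,0.64,0.04, 0.025,-0.07,0,0,0,0.8,0.04, 0.03,-0.084,0,0,0,0.96,0.04, 0.035,-0.098,0,0,0,1.12,0.04, 0.04,-0.112,0,0,0,1.28,0.04, 0.045,-0.126,0,0,0,1.44,0.04, 0.049,-0.138,0,0,0,1.58,0.04, 0.049,-0.138,-0.04,0,0,1.635,0.04, 0.049,-0.138,-0.085,0,0,1.635,0.04, 0.049,-0.138,-0.105,0,0,1.635,0.04, 0.049,-0.138,-0.105,0,0,1.635,0.04]'
python3 - <<'E'
from bench import *
import cv2
cv2.imwrite('pics/w8.png',capture('wrist')[:,:,::-1]);s=observe();print(s['wrist_force'],s['wrist_torque'],s['joint_pos'])
E
```

```text
time: 12.42
position: [0.5563, -0.0937, 0.1493]
orientation: [-1.877, -2.511, 0.005]
wrist_force: [-0.1, -0.1, -0.1]
gripper_width: 0.0403
[ 0.3889155  -1.02411184  1.00193371] [-0.01097832 -0.11142487 -0.02968946] [ 0.34462554  0.59609859 -0.34950349  1.80377351  0.27199291  0.79318172
  0.14442621]
```

View pics/w8.png

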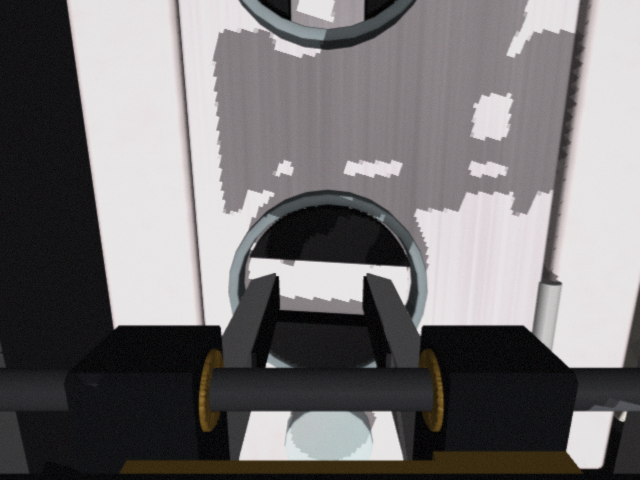

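The fingers hover aligned over the right slot. Shifting by (+3, -3) mm and inserting.

```bash
python3 -m inch '[0.003,-0.003,0,0,0,0,0.04, 0.003,-0.003,-0.008,0,0,0,0.04, 0.003,-0.003,-0.015,0,0,0,0.04, 0.003,-0.003,-0.021,0,0,0,0.04, 0.003,-0.003,-0.021,0,0,0,0.04]'
python3 -m inch '[0,0,0,0,0,-0.12,0.04, 0,0,0,0,0,-0.24,0.04, 0,0,0,0,0,-0.36,0.04, 0,0,0,0,0,-0.48,0.04, 0,0,0,0,0,-0.6,0.04]'
```

```text
time: 13.1
position: [0.5617, -0.0973, 0.1309]
orientation: [-1.881, -2.515, 0.001]
wrist_force: [-0.0, 0.5, -0.3]
gripper_width: 0.0401
time: 13.72
position: [0.5621, -0.098, 0.1316]
orientation: [2.544, 1.842, -0.001]
wrist_force: [-1.2, -0.9, 0.4]
gripper_width: 0.0401
```

```bash
python3 -m inch '[-0.001,0,-0.002,0,0,-0.12,0.04, -0.001,0,-0.002,0,0,-0.24,0.04, -0.001,0,-0.002,0,0,-0.36,0.04, -0.001,0,-0.002,0,0,-0.48,0.04, -0.001,0,-0.002,0,0,-0.6,0.04, -0.001,0,-0.002,0,0,-0.72,0.04, -0.001,0,-0.002,0,0,-0.84,0.04, -0.001,0,-0.002,0,0,-0.96,0.04, -0.001,0,-0.002,0,0,-1.08,0.04, -0.001,0,-0.002,0,0,-1.17,0.04, -0.001,0,-0.002,0,0,-1.17,0.04]'
python3 -m inch '[0,0,0,0,0,-0.06,0.04, 0,0,0,0,0,-0.1,0.04, 0,0,0,0,0,-0.1,0.04]'
python3 - <<'E'
from bench import *
s=observe();print(s['wrist_force'],s['wrist_torque'],s['orientation'])
E
```

```text
time: 15.1
position: [0.5614, -0.0985, 0.1301]
orientation: [3.137, 0.137, 0.001]
wrist_force: [-0.4, -1.9, 3.1]
gripper_width: 0.0403
time: 15.48
position: [0.5612, -0.0984, 0.1299]
orientation: [3.14, -0.019, 0.001]
wrist_force: [-1.5, -4.5, 5.8]
gripper_width: 0.0397
[-1.47631266 -4.50232345  5.83138725] [-0.83912801  0.38619056  0.31924768] [ 3.14018552e+00 -1.94008519e-02  6.70470963e-04]
```

```bash
python3 -m inch '[0,0,0,0,0,-0.05,0.04, 0,0,0,0,0,-0.05,0.04]'
python3 - <<'E'
from bench import *
s=observe();print(s['wrist_force'],s['wrist_torque'],s['orientation'])
E
python3 -m inch '[0,0,0,0,0,-0.04,0.04, 0,0,0,0,0,-0.04,0.04]'
python3 - <<'E'
from bench import *
s=observe();print(s['wrist_force'],s['wrist_torque'],s['orientation'])
E
```

```text
time: 15.72
position: [0.5611, -0.0981, 0.13]
orientation: [3.139, -0.092, -0.0]
wrist_force: [-3.0, -3.2, 6.9]
gripper_width: 0.0399
[-3.03193148 -3.18912857  6.9349792 ] [-0.87348393  0.58804206  0.98664158] [ 3.13859134e+00 -9.23876428e-02 -1.31375463e-04]
time: 15.98
position: [0.5611, -0.0981, 0.1301]
orientation: [3.136, -0.148, -0.0]
wrist_force: [-2.1, -3.9, 8.0]
gripper_width: 0.0401
[-2.08188855 -3.93485914  8.02915791] [-0.96897672  0.64903185  2.07865258] [ 3.13558835e+00 -1.48473483e-01 -4.12637383e-04]
```

The torque has climbed to 2.1 N m, so this one is at its stop too. I'll relax, lift and check.

```bash
python3 -m inch '[0,0,0,0,0,0.12,0.04, 0,0,0,0,0,0.24,0.04, 0,0,0,0,0,0.31,0.04, 0,0,0.03,0,0,0.31,0.04, 0,0.02,0.09,0,0,0.31,0.04, -0.05,0.08,0.15,0,0,0.31,0.04, -0.05,0.08,0.15,0,0,0.31,0.04, -0.05,0.08,0.15,0,0,0.31,0.04]'
python3 - <<'E'
from fit import *
s=observe();print(s['wrist_force'],s['wrist_torque'])
json.dump([list(s['position']),list(s['orientation'])],open('w9.json','w'))
cv2.imwrite('pics/w9.png',capture('wrist')[:,:,::-1]);cv2.imwrite('pics/s9.png',capture('side')[:,:,::-1])
E
```

```text
time: 16.98
position: [0.5113, -0.0143, 0.281]
orientation: [-3.122, -0.332, -0.005]
wrist_force: [1.2, -0.0, -0.2]
gripper_width: 0.0401
[ 1.1786768  -0.02130036 -0.19245632] [ 0.00136402 -0.0052427   0.05776919]
```

View pics/w9.png

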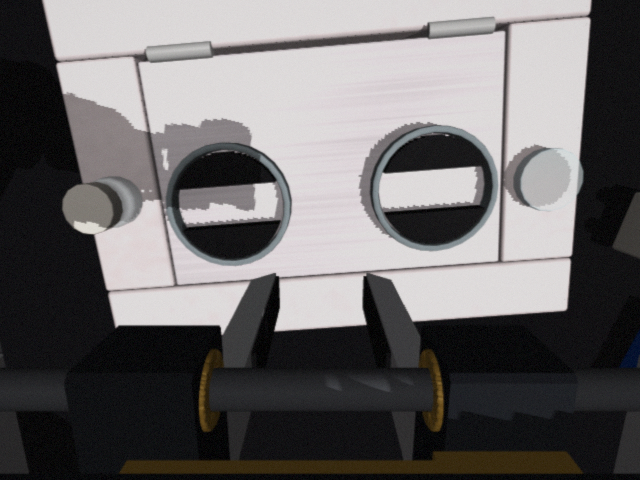

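View pics/s9.png

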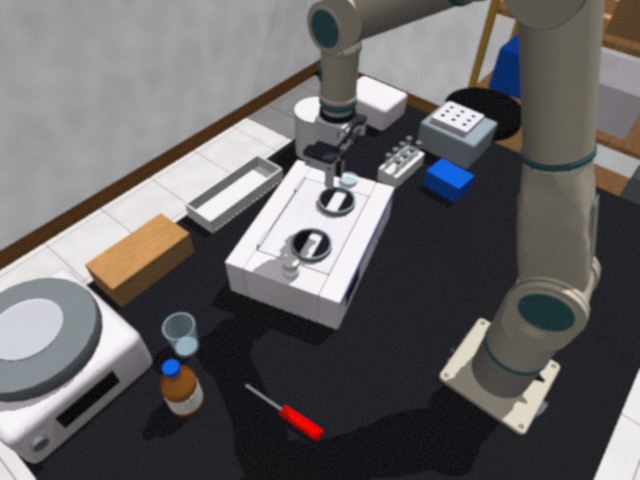

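Both slots lie parallel to the hinge, from edge slopes of about -4° against -4.9° for the hinge. The panel is flush, the arm is clear, and the loose things look unmoved. Handing in.

Run:
```python
from bench import *
print(finish_job())
```

```text
the job is handed in; nothing more can be done
None
```

The panel is shut and both cam fasteners are turned clockwise to their stops. I handed the job in at about 17 s; no verdict was reported.

- **Panel:** I pressed it with the closed fingertips at its press point until the tip stopped at z = 0.120 m against about 17 N. Later pictures show it flush.
- **Fasteners:** I turned each one with both fingertips, slightly opened, set 8 to 10 mm into the slot. The turning torque at the stop rose to about 1.4 N m on the left and 2.1 N m on the right, well above the 0.1 N m friction.
- **Last checks:** In the final wrist picture both slots lie within about 1 to 2° of the hinge direction. For the left one, an earlier ray measurement also gave -1.29 against -1.285 rad. The arm was clear, about 0.14 m above the fasteners, and the loose things in view showed no visible shift; I did not measure them.
- **Disagreements:** The views differed by about 3 to 5 mm on the fastener centres, which the 34 mm slots allowed for. No check failed.

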